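# Fit and lock a ski-clamp jaw pad

### The job

Set the loose orange jaw pad flat and fully home in the empty pocket of the blue ski clamp. Then take the mallet by its handle and strike the clamp's sprung red pin down with a quick blow of the mallet head until it stays latched down (never push the pin with the gripper). Finally lay the mallet back in the white tray as you found it, leaving the wax block and the brush where they are.

Things in the scene. Friction and masses are not known exactly. Their poses are not given: they have to be found in the camera images.
- pad: Loose orange jaw pad (60 g), to be fitted: a flat base 56 (own x) x 40 (own y) x 10 mm with a grip rib on top in the middle, 30 (x) x 14 (y) mm, from 10 to 34 mm above the underside. Symmetric under a half turn. Origin: centre of the underside; z up. It starts flat on the counter.
- clamp: Clamp to work on, fixed: blue plate 150 (own x) x 80 (y) mm, top 22 mm above the counter, with an empty pocket. At its +x end a grey housing 60 x 50 mm, centred at own x = +45 mm, top 48 mm above the counter; the red pin stands out of its top at that centre. Origin: centre of the underside, on the counter.
- pocket (a point): Centre of the pocket's floor, at own x = -30 mm of the clamp, 12 mm above the counter; axes as the clamp's. The pocket is a rectangle 60 (x) x 44 (y) mm, 10 mm deep, no lead-in. A pad that is home has its base flush with the plate and its origin here; either way round along x is right.
- pin_top (a point): Centre of the top face of the red pin cap; moves with the pin. 68 mm above the counter when the pin is up, 56 mm when latched.
- mallet: Mallet, 280 g, lying in the tray with its head upright: cylinder 41 mm across, 70 mm tall. Origin: centre of the head's lower face; z up. The handle runs level along own -x to x = -190 mm, 16 mm wide (y), 22 mm tall, its centreline 40 mm above the lower face. Centre of mass near x = -40 mm. Good grip: from above across the handle at x = -55 mm.
- tray_seat (a point): On the white tray's floor, 6 mm above the counter, where the centre of the mallet's lower face rests; handle toward -x. Tray (fixed): 70 mm wide, 60 inside, rim 12 mm above the counter, from x = -210 to +40 mm of here. Saddle for the handle at x = -150 mm, 14 mm long: support 29 mm above the floor, between cheeks 22 mm apart, 41 mm above the floor.
- clamp_done: Second clamp of the pair, the same size, already fitted: its orange pad is in the pocket, its clip is out and its red pin is down (cap top 56 mm above the counter). Fixed, nothing moves; leave it. Origin: centre of the underside.
- wax: Loose green wax block, 45 x 100 x 28 mm; bystander. Origin: centre of the underside.
- brush: Loose stainless brush with wooden back, 40 x 120 x 38 mm; bystander. Origin: centre of the underside.
- clip (a joint): Steel spring clip peeping from the housing over the plate toward the pocket, 20 mm wide, 6 mm thick, underside 2 mm above the plate's top. 0 = drawn in, 0.012 m = slid out over the end of the pad's base. The pin drives it, 1 mm per mm, so a pad that is not home blocks it and the pin.
- pin: The sprung red-capped pin (cap 22 mm across, 6 mm thick, on a 12 mm stem); origin on its axis 16 mm below point pin_top. Moves straight down 12 mm to a firm stop. Its over-centre snap spring resists with about 5 to 6 N at first, less further down; let go before half way it springs back up; past about 7 mm it snaps to the bottom and stays. The blow need only follow it down.
There are look-alikes about, which are no part of the job. What is shaped like the pad but green is not meant.

How it is judged (in metres and radians):
On the way, in this order (a step that is already met when the one before it is completed fails the run):
1. the pad lies home in the pocket, let go (horizontal distance between pad and pocket below 0.004 m and z of pad in the frame of pocket below 0.0018 m and angle between the x axis of pad and the x axis of pocket, either way round below 0.12 rad and angle between pad's own z axis and vertical below 0.05 rad and contact force between the fingers and pad below 0.1 N), for 0.2 s.
2. the mallet head comes down on the pin with a quick blow: lower face within 25 mm of the cap's top, at more than 0.06 m/s (distance between mallet and pin_top below 0.025 m and linear speed of mallet above 0.06 m/s and z of pin_top in the frame of clamp above 0.059 m).
3. the pin is latched down (z of pin_top in the frame of clamp below 0.0575 m), for 0.1 s.
At the end, for the whole second after the job is handed in: Pad home (4 mm sideways, 1.8 mm height, 0.12 rad yaw, flat within 0.05 rad); pin over 10.5 mm down; mallet at rest in the tray, within 20 mm of its seat, 4 mm in height, upright within 0.08 rad, along the tray within 0.15 rad; wax and brush within 30 mm of their starts (horizontal distance between pad and pocket below 0.004 m and z of pad in the frame of pocket below 0.0018 m and angle between the x axis of pad and the x axis of pocket, either way round below 0.12 rad and angle between pad's own z axis and vertical below 0.05 rad and z of pin_top in the frame of clamp below 0.0575 m and horizontal distance between mallet and tray_seat below 0.02 m and z of mallet in the frame of tray_seat between -0.004 and 0.004 m and angle between mallet's own z axis and vertical below 0.08 rad and angle between the x axis of mallet and the x axis of tray_seat, either way round below 0.15 rad and linear speed of mallet below 0.02 m/s and distance of each of wax, brush from where it was at the start of the episode below 0.03 m); the robot touches nothing.
It fails at once if the gripper or arm pushes the pin (more than 1 N) (contact force between any of the fingers, the arm and pin above 1 N).
It fails at once if the wax block is moved more than 30 mm (distance of wax from where it was at the start of the episode above 0.03 m).
It fails at once if the brush is moved more than 30 mm (distance of brush from where it was at the start of the episode above 0.03 m).
It also fails if it takes over 64 s, if anything falls off the work surface, if the arm or the gripper's body presses on something with over 40 N, if the wrist force passes 120 N, or if a joint passes its speed limit or range.

### The arm

A 6-joint arm with a two-finger parallel gripper is mounted at the origin on the work surface. World frame = base frame: x ahead of the robot, y to its left, z up, the work surface at z = 0. Lengths are in mm, angles in rad, forces in N, time in s.
With the tool pointing down it reaches from about 300 to 825 mm from the base axis. Payload 5.4 kg.
Tool frame: the origin (TCP) lies between the finger pads; the fingertips stand 14 mm ahead of it and the grasp point (between the pads) lies 5 mm behind it (arm.tip_extent is the distance from the TCP to the fingertips, in mm); z points along the fingers, y is the line along which they close (so a half turn about z gives the same grasp; the last joint's range is limited). The gripper opens to 92 mm and grips with 3 to 60 N. Pads are 20 mm wide; open, the fingers measure 128 mm over their backs; the gripper's body (75 mm by 189 mm) begins 69 mm behind the grasp point.
Start: joints at [-1.557, 0.158, 1.597, -0, 1.386, -0.21], TCP at [127.591, -560.649, 228.601] pointing down, gripper open.
Joint ranges: [-2.91, 2.91], [-0.94, 2.29], [0.18, 2.7], [-1.29, 4.43], [0.17, 2.64], [-3, 3]. Speed limits (rad/s): [2.57, 2.57, 3.14, 3.14, 3.14, 3.14].

### API

Orientations are given as a unit quaternion [w, x, y, z].
In Python, from station import arm gives the robot as it stands. Calls block until the motion is done:
- arm.move_ptp(position, orientation): joint-space move of the TCP to a pose.
- arm.move_l(position, attitude=None, v=150): straight line of the TCP; attitude=None keeps the orientation; v is the mean speed in mm/s.
- arm.move_j(angles): joint-space move.
- arm.open_gripper() and arm.grab(grasp_force=None): open the fingers fully, or close them until they stop; grasp_force is the grip in N (None keeps the last).
- arm.dwell(seconds).
- arm.solve_ik(position, orientation): joint angles nearest the present ones, or None.
- arm.read_camera(name): name is "scene" or "top" or "wrist"; returns a dict with "img" (480x640x3 uint8, blue, green, red), "fovy" (degrees; the focal length in pixels is half the picture's height over the tangent of half this angle, whatever the lens; pixels are square), "cx", "cy" (the principal point, pixels), "R" (3x3) and "t" (3): a world point X has camera coordinates R X + t. Camera axes: x right, y down, z forward; pixel columns grow to the right and rows downward; lengths in mm; the calibration is good to about 2 mm. A picture is of the moment at which its call begins. There is no depth.
A pose or a line that the arm cannot do raises arm.IKError and nothing moves.
- arm.finish_job(): hands the job in; it is judged then, once.
Trained networks look in a picture, given as the dict that the camera call returned (one of the last four; its "shot" number tells which), for a name from the list of things; names that differ only in an ending like _2 or _b are one class to them, and where a whole thing is asked for, a point or a joint stands for the part that bears it (a point fixed in the world has none). Each returns a list of dicts, best first, with "score" (0 to 1); they miss things now and then, are a little off and sometimes report something else, mostly with a low value. They report only what shows in the picture. A call takes as long as a camera call. They do not tell look-alikes from the thing itself.
- arm.regions_of(picture, query): "pixels" (480x640 bool, what is visible of it) and "position" ([column, row] in pixels, amid what is visible of it).
Readings, each from a call of its own:
- arm.read_clock(): time.
- arm.read_joints(): joint angles.
- arm.read_joint_vel(): joint speeds.
- arm.read_effort(): joint torques, N m.
- arm.read_position(): TCP position.
- arm.read_orientation(): TCP orientation.
- arm.read_ft_force(): force on the tool from outside, world axes, zero at the start.
- arm.read_ft_torque(): the same for the moment, N m.
- arm.read_grip_width(): opening from 0.0 (shut) to 1.0 (fully open).
- arm.read_gripper_force(): force on a finger pad.
Only numpy, scipy, OpenCV 4.12 (cv2) and the standard library are available. Lean on these libraries where they do the work, as an engineer would, in place of code of your own. Each camera call takes 0.05 s, during which the arm holds its last target. There are 200 camera calls.

## Working session

There is one attempt and no reset: what is moved stays moved. The work goes in short steps, each a Python script; the robot and the scene stay as the last script left them, time stands still between calls to the robot, and variables do not carry over. Pictures are saved under pics/ and viewed, at most 10 in all, crops included, and the job is handed in when it is done.

```bash
ls; mkdir -p pics; python3 - <<'E'
from station import arm
import cv2, pickle
P={}
for n in("top","scene"):
    p=arm.read_camera(n); P[n]=p
    cv2.imwrite(f"pics/{n}0.png",p["img"]); print(n,p["fovy"],p["cx"],p["cy"],p["t"])
    for q in ["pad","clamp","mallet","clamp_done","wax","brush","pin","tray_seat"]:
        try:
            for r in arm.regions_of(p,q)[:5]: print(n,q,round(r["score"],2),[round(float(x)) for x in r["position"]],int(r["pixels"].sum()))
        except Exception as e: print(q,e)
pickle.dump(P,open("p0.pkl","wb"))
print(arm.read_clock(), arm.tip_extent)
E
```

```text
pics
top 43.743640915396426 310.5936125474026 244.2990414317102 [  12.19367921  634.16376862 1170.10831679]
top pad 0.85 [208, 209] 523
top pad 0.85 [338, 229] 471
top pad 0.71 [273, 317] 563
top pad 0.6 [270, 269] 533
top clamp 0.8 [359, 310] 2975
top clamp 0.29 [273, 205] 1072
top mallet 0.98 [173, 294] 1388
top mallet 0.7 [357, 306] 3026
top clamp_done 0.83 [454, 280] 3026
top wax 0.64 [272, 202] 1090
top wax 0.31 [357, 310] 2964
top brush 0.63 [406, 186] 1252
top pin 0.52 [354, 285] 77
top tray_seat 0.82 [180, 309] 2998
top tray_seat 0.52 [358, 282] 99
scene 53.47495034389074 316.02348310931217 243.3099940496405 [ 120.20806845 -450.80067797 1339.41947379]
scene pad 0.88 [428, 315] 632
scene pad 0.77 [370, 248] 462
scene pad 0.66 [292, 277] 546
scene clamp 0.76 [285, 212] 2143
scene mallet 0.65 [464, 249] 1278
scene clamp_done 0.71 [193, 212] 2514
scene wax 0.73 [356, 307] 1499
scene brush 0.81 [199, 293] 1574
scene tray_seat 0.72 [459, 234] 2130
0.9 14.0
```

```bash
python3 - <<'E'
import pickle,cv2
P=pickle.load(open("p0.pkl","rb"))
cv2.imwrite("pics/topc.png",cv2.resize(P["top"]["img"][130:400,110:470],None,fx=2.2,fy=2.2,interpolation=cv2.INTER_CUBIC))
cv2.imwrite("pics/scenec.png",cv2.resize(P["scene"]["img"][140:380,120:500],None,fx=2.1,fy=2.1,interpolation=cv2.INTER_CUBIC))
E
```

```text
(no output)
```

View pics/topc.png

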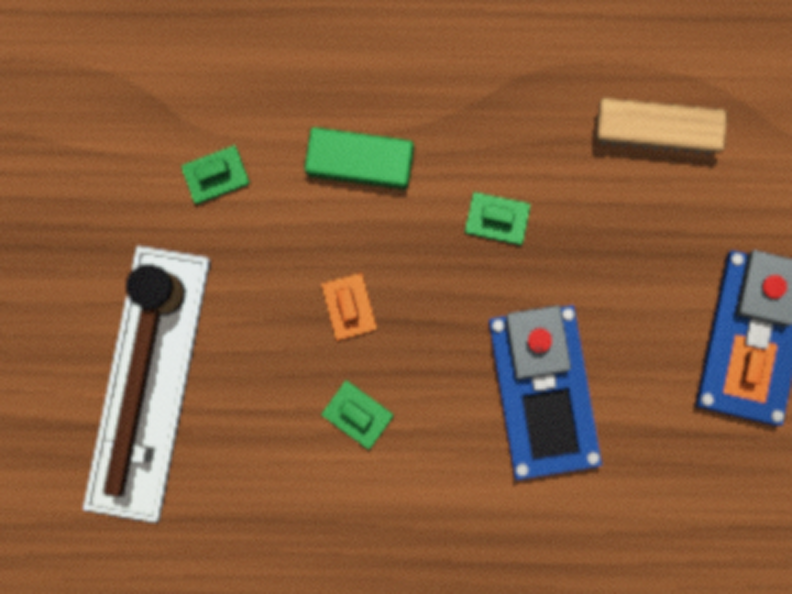

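View pics/scenec.png

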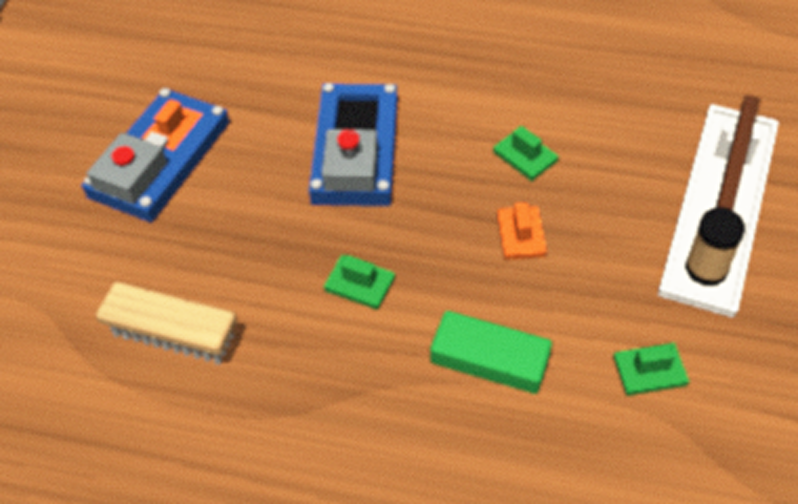

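Pad-like things: orange at top-image (269,269), and green ones at (208,209), (338,229), (273,317). The orange one is meant, as shown in the enlarged crop. The clamp with the dark empty pocket is at (359,310) and the fitted one at (454,280). The mallet head is at about (178,260), with its handle toward the bottom of the picture.

```bash
cat > h.py <<'E'
import numpy as np, cv2
from scipy.optimize import minimize
from scipy.spatial.transform import Rotation as Ro
def proj(p,X):
    f=240/np.tan(np.radians(p["fovy"])/2); c=np.atleast_2d(X)@np.array(p["R"]).T+np.array(p["t"])
    return c[:,:2]/c[:,2:]*f+[p["cx"],p["cy"]]
def back(p,uv,z):
    f=240/np.tan(np.radians(p["fovy"])/2); R=np.array(p["R"]); d=R.T@np.array([(uv[0]-p["cx"])/f,(uv[1]-p["cy"])/f,1]); o=-R.T@np.array(p["t"])
    return o+d*(z-o[2])/d[2]
def box(x0,x1,y0,y1,z0,z1): return np.array([[x,y,z] for x in(x0,x1) for y in(y0,y1) for z in(z0,z1)],float)
a=np.linspace(0,2*np.pi,40)
cyl=np.array([[20.5*np.cos(t),20.5*np.sin(t),z] for t in a for z in(0,70)])
PAD=[box(-28,28,-20,20,0,10),box(-15,15,-7,7,10,34)]
PLATE=[box(-75,75,-40,40,0,22)]
RIM=[box(-210,40,-35,35,0,12)]
MAL=[cyl,box(-190,0,-8,8,29,51)]
def W(q,X,z=0):
    c,s=np.cos(q[2]),np.sin(q[2]); return X@np.array([[c,s,0],[-s,c,0],[0,0,1]])+[q[0],q[1],z]
def ren(p,q,parts,z):
    m=np.zeros((480,640),np.uint8)
    for b in parts:
        h=cv2.convexHull(proj(p,W(q,b,z)).astype(np.float32))
        cv2.fillPoly(m,[np.round((h)*16).astype(np.int32)],255,cv2.LINE_AA,4)
    return m/255.
def near(mask,uv,r):
    v,u=np.mgrid[:480,:640]; return mask&(np.hypot(u-uv[0],v-uv[1])<r)
def clean(m,hull=False):
    m=cv2.morphologyEx(m.astype(np.uint8),cv2.MORPH_CLOSE,np.ones((3,3)))
    n,l,s,_=cv2.connectedComponentsWithStats(m); m=(l==1+np.argmax(s[1:,4])).astype(np.uint8)
    if hull:
        c=cv2.convexHull(np.argwhere(m)[:,::-1].astype(np.int32)); cv2.fillPoly(m,[c],1)
    return m
def fit(views,parts,q0,z=0):
    "views: [(picture,mask)]"
    B=[(p,cv2.GaussianBlur(m.astype(float),(0,0),1.5)) for p,m in views]
    def c(q):
        q=[q[0],q[1],q[2]/50]
        return sum(((cv2.GaussianBlur(ren(p,q,parts,z),(0,0),1.5)-m)**2).sum()/m.sum() for p,m in B)
    best=None
    for dy in(-.3,0,.3):
        x0=np.array([q0[0],q0[1],(q0[2]+dy)*50]); S=np.vstack([x0,x0+[8,0,0],x0+[0,8,0],x0+[0,0,8]])
        r=minimize(c,x0,method="Nelder-Mead",options=dict(initial_simplex=S,xatol=.02,fatol=1e-5))
        if best is None or r.fun<best.fun: best=r
    q=best.x; return np.array([q[0],q[1],q[2]/50]),best.fun
def hsv(p): return cv2.split(cv2.cvtColor(p["img"],cv2.COLOR_BGR2HSV).astype(int))
def orange(p): h,s,v=hsv(p); return (h>6)&(h<16)&(s>190)&(v>130)
def blue(p): h,s,v=hsv(p); return (h>100)&(h<125)&(s>130)
def white(p): h,s,v=hsv(p); return (s<40)&(v>150)
E
python3 - <<'E'
from h import *; import pickle
P=pickle.load(open("p0.pkl","rb")); T,S=P["top"],P["scene"]
def C(n,p,u): print(n,np.round(u[0],3),round(u[1],4))
for n,p in(("T",T),("S",S)): print(n,"cam",-np.array(p["R"]).T@p["t"])
# initial guesses from top
pp=back(T,(268.6,269),10);cc=back(T,(359,310),15);print(pp,cc)
def yaw(p,u,v,z): d=back(p,v,z)-back(p,u,z); return np.arctan2(d[1],d[0])
cy=yaw(T,(110+552/2.2,130+424/2.2),(110+540/2.2,130+341/2.2),30); 
py=yaw(T,(110+355/2.2,130+336/2.2),(110+340/2.2,130+280/2.2),5)
my=yaw(T,(110+115/2.2,130+490/2.2),(110+150/2.2,130+305/2.2),50)
print(cy,py,my)
for nm,views in(("T",[0]),("S",[1]),("TS",[0,1])):
    pv=[[(T,clean(near(orange(T),(268.6,269),28))),(S,clean(near(orange(S),(370,250),28)))][i] for i in views]
    C("pad "+nm,0,fit(pv,PAD,[*pp[:2],py]))
    cv=[[(T,clean(near(blue(T),(359,310),50),True)),(S,clean(near(blue(S),(288,208),45),True))][i] for i in views]
    print([int(m.sum()) for _,m in pv+cv])
    C("clamp "+nm,0,fit(cv,PLATE,[*cc[:2],cy]))
m0=back(T,(110+150/2.2,130+287/2.2),70); print("mallet head",m0)
from station import arm
h,s,v=hsv(T)
print("handle ends/tray px",[np.round(back(T,(110+u/2.2,130+w/2.2),z),1) for u,w,z in((137,247,12),(208,258,12),(157,521,12),(84,510,12),(115,495,51))])
E
```

```text
T cam [ 466.22632197    3.05444998 1246.63127319]
S cam [1175.95927597  138.64316722  780.77756833]
[585.9491877 106.7752464  10.       ] [503.35866653 -80.71338963  15.        ]
0.14589087455809902 0.2827812757708501 -0.1443266274821561
pad T [586.088 107.433   0.719] 4.4673
[82, 2636]
clamp T [ 5.03267e+02 -7.74930e+01  1.61000e-01] 0.0828
pad S [5.83809e+02 1.08301e+02 2.55000e-01] 0.0162
[510, 1639]
clamp S [ 4.91252e+02 -7.89300e+01  2.11000e-01] 0.2472
pad TS [583.942 108.902   0.739] 4.599
[82, 510, 2636, 1639]
clamp TS [ 4.98385e+02 -7.83920e+01  1.68000e-01] 0.3454
mallet head [595.10839364 281.77149017  70.        ]
handle ends/tray px [array([639.6, 309.6,  12. ]), array([629.8, 241.5,  12. ]), array([384.2, 279.6,  12. ]), array([393.3, 347.8,  12. ]), array([409.2, 309.6,  51. ])]
```

```bash
cat >> h.py <<'E'
def Q(psi):
    r=(Ro.from_euler("z",psi)*Ro.from_euler("x",np.pi)).as_quat(); return [r[3],r[0],r[1],r[2]]
E
python3 - <<'E'
from h import *; from station import arm; import pickle
print(arm.read_orientation())
P={}
for n,(x,y,psi) in dict(mal=(560,285,-.14),pad=(585,107,.26),clamp=(500,-78,.16)).items():
    for k in (0,np.pi,-np.pi):
        try: j=arm.solve_ik([x,y,260],Q(psi+k)); print(n,k,None if j is None else np.round(j,2))
        except Exception as e: print(e)
    arm.move_ptp([x-30,y,260],Q(psi)); arm.dwell(.3)
    P[n]=p=arm.read_camera("wrist"); print(n,-np.array(p["R"]).T@p["t"],p["fovy"])
pickle.dump(P,open("p1.pkl","wb")); print(arm.read_clock())
cv2.imwrite("pics/w1.png",cv2.resize(np.hstack([P[k]["img"] for k in P]),(800,200),interpolation=cv2.INTER_AREA))
E
```

```text
[-1.05625427e-05  9.93746354e-01  1.11661017e-01 -1.54140484e-05]
mal 0 [ 0.28  0.28  1.4  -0.    1.47  1.99]
mal 3.141592653589793 [ 0.28  0.28  1.4   0.    1.47 -1.15]
mal -3.141592653589793 [ 0.28  0.28  1.4   0.    1.47 -1.15]
mal [600.98042436 274.55924398 415.07412999] 65.20981140270126
pad 0 [-0.02  0.19  1.5  -0.    1.45  1.29]
pad 3.141592653589793 [-0.02  0.19  1.5   0.    1.45 -1.85]
pad -3.141592653589793 [-0.02  0.19  1.5   0.    1.45 -1.85]
pad [624.03653471 126.54262261 415.0470448 ] 65.20981140270126
clamp 0 [-0.39 -0.04  1.75 -0.    1.44  1.02]
clamp 3.141592653589793 [-0.39 -0.04  1.75  0.    1.44 -2.12]
clamp -3.141592653589793 [-0.39 -0.04  1.75  0.    1.44 -2.12]
clamp [541.03045636 -65.75891051 415.01162127] 65.20981140270126
6.8
```

View pics/w1.png

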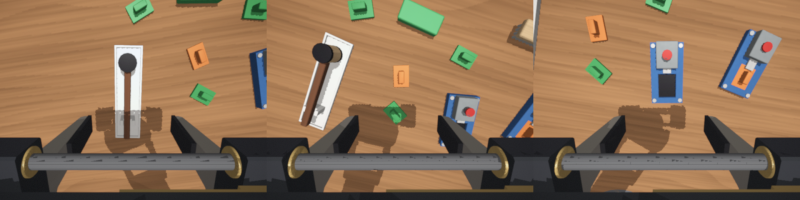

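The wrist strip shows the mallet in its tray at left (head at about strip (127,62)), the orange pad in the middle view (400,76) and the clamp with the dark pocket in the right view (667,70).

```bash
cat >> h.py <<'E'
def orange(p): h,s,v=hsv(p); return (h>4)&(h<18)&(s>175)&(v>100)
E
python3 - <<'E'
from h import *; import pickle
P=pickle.load(open("p1.pkl","rb"));T=pickle.load(open("p0.pkl","rb"))["top"];S=pickle.load(open("p0.pkl","rb"))["scene"]
def sh(n,views,parts,q0,z=0):
    u=fit(views,parts,q0,z); print(n,[int(m.sum()) for _,m in views],np.round(u[0],3),round(u[1],4)); return u[0]
p0=[585,108,.26];c0=[503,-78,.16]
# pixel colours at pad
for nm,p in [("T",T)]+list(P.items()):
    uv=proj(p,W(p0,np.array([[22,0,10.]])))[0].astype(int); print(nm,uv,cv2.cvtColor(p["img"],cv2.COLOR_BGR2HSV)[min(uv[1],479),min(uv[0],639)] if (uv>0).all() and uv[0]<640 else "")
for nm,p in [("T",T),("S",S)]+list(P.items()):
    uv=proj(p,W(p0,np.array([[0,0,10.]])))[0]
    if 0<uv[0]<640: 
        try: sh("pad "+nm,[(p,clean(near(orange(p),uv,45 if nm in P else 25)))],PAD,p0)
        except Exception as e: print(nm,e)
for nm,p in [("T",T),("clamp",P["clamp"]),("S",S)]:
    m=clean(near(blue(p),proj(p,W(c0,np.array([[0,0,11.]])))[0],95 if nm in P else 50),True); sh("clamp "+nm,[(p,m)],PLATE,c0)
    h,s,v=hsv(p); pk=proj(p,W(c0,np.array([[-30,0,20.]])))[0]
    k=clean(near((v<60),pk,40 if nm in P else 22)); sh("pocket "+nm,[(p,k)],[box(-30,30,-22,22,22,22.01)],[c0[0]-30,c0[1]-5,.16])
    r=near(((h<8)|(h>172))&(s>170)&(v>120),proj(p,W(c0,np.array([[45,0,68.]])))[0],25 if nm in P else 12); uv=np.argwhere(clean(r)).mean(0)[::-1]; print("pin",nm,int(r.sum()),np.round(back(p,uv,67),1))
t0=[600,277,-.14]
for nm,p in [("T",T),("mal",P["mal"]),("pad",P["pad"])]:
    m=clean(near(white(p),proj(p,W(t0,np.array([[-85,0,0.]])))[0],180 if nm in P else 75),True); t=sh("tray "+nm,[(p,m)],RIM,t0)
    h,s,v=hsv(p); uv=proj(p,W(t0,np.array([[0,0,76.]])))[0]
    k=clean(near(v<50,uv,45 if nm in P else 18)); sh("headtop "+nm,[(p,k)],[cyl[1::2]],t0,6)
E
```

```text
T [265 259] [ 13 183 224]
mal [470 114] [ 13 157 234]
pad [322 162] [ 15 144 241]
clamp [145  43] [ 13 160 235]
pad T [570] [5.85444e+02 1.07683e+02 2.57000e-01] 0.0042
pad S [578] [5.83178e+02 1.07803e+02 2.89000e-01] 0.0026
pad mal [364] [5.74466e+02 1.17804e+02 6.10000e-02] 4.9213
pad pad [5] [552.515  75.387   1.035] 360.4719
pad clamp [365] [575.911  92.873   1.23 ] 5.5704
clamp T [2636] [ 5.02999e+02 -7.80170e+01  1.85000e-01] 0.082
pocket T [573] [ 4.79016e+02 -8.17760e+01  1.65000e-01] 0.0574
pin T 70 [551.8 -69.1  67. ]
clamp clamp [9817] [ 4.96571e+02 -7.80710e+01  1.64000e-01] 0.1012
pocket clamp [1548] [ 4.73418e+02 -8.28030e+01  1.63000e-01] 0.3771Traceback (most recent call last):
  File "<stdin>", line 18, in <module>
  File "h.py", line 29, in clean
    n,l,s,_=cv2.connectedComponentsWithStats(m); m=(l==1+np.argmax(s[1:,4])).astype(np.uint8)
                                                         ~~~~~~~~~^^^^^^^^^
    return _wrapfunc(a, 'argmax', axis=axis, out=out, **kwds)
    return bound(*args, **kwds)
ValueError: attempt to get argmax of an empty sequence
```

```bash
python3 - <<'E'
from h import *; import pickle
P=pickle.load(open("p1.pkl","rb"));T=pickle.load(open("p0.pkl","rb"))["top"]
def draw(p,q,pts,r,f):
    c=proj(p,W(q,np.array([[0,0,20.]])))[0].astype(int); x,y=np.clip(c-r,0,None)
    im=cv2.resize(p["img"][y:y+2*r,x:x+2*r],(2*r*f,2*r*f),interpolation=cv2.INTER_CUBIC)
    for X,col in pts:
        cv2.polylines(im,[np.round((proj(p,W(q,X))-[x,y]+.5)*f).astype(np.int32)],True,col,1)
    return cv2.resize(im,(400,400))
R=lambda x0,x1,y0,y1,z:np.array([[x0,y0,z],[x1,y0,z],[x1,y1,z],[x0,y1,z]],float)
cl=[(R(-75,75,-40,40,22),(0,255,255)),(R(-60,0,-22,22,22),(0,255,0)),(R(15,75,-25,25,48),(255,255,255)),(R(-75,75,-40,40,0),(255,0,255))]
q=[501,-78,.165]
cv2.imwrite("pics/d1.png",np.hstack([draw(T,q,cl,50,4),draw(P["clamp"],q,cl,100,4)]))
hs=cv2.cvtColor(P["pad"]["img"],cv2.COLOR_BGR2HSV)
for x in(0,35,45,60): print(x,[hs[tuple(proj(P["pad"],W([584,107.7,.27],np.array([[x,s*14.,10]])))[0].astype(int)[::-1])] for s in(-1,1)])
hs=cv2.cvtColor(P["clamp"]["img"],cv2.COLOR_BGR2HSV)
for X in((-30,32,22),(-30,-32,22),(-30,0,12),(-45,15,12),(45,0,68),(45,15,48),(-30,-60,0)): print(X,hs[tuple(proj(P["clamp"],W(q,np.array([X],float)))[0].astype(int)[::-1])])
E
```

```text
0 [array([ 14, 150, 242], dtype=uint8), array([ 14, 150, 241], dtype=uint8)]
35 [array([ 14, 126, 178], dtype=uint8), array([ 14, 125, 183], dtype=uint8)]
45 [array([ 14, 126, 180], dtype=uint8), array([ 14, 128, 177], dtype=uint8)]
60 [array([ 14, 127, 179], dtype=uint8), array([ 14, 129, 170], dtype=uint8)]
(-30, 32, 22) [106 146 192]
(-30, -32, 22) [106 148 190]
(-30, 0, 12) [150  14  54]
(-45, 15, 12) [135  20  51]
(45, 0, 68) [  1 156 230]
(45, 15, 48) [ 96   7 185]
(-30, -60, 0) [ 14 122 194]
```

View pics/d1.png

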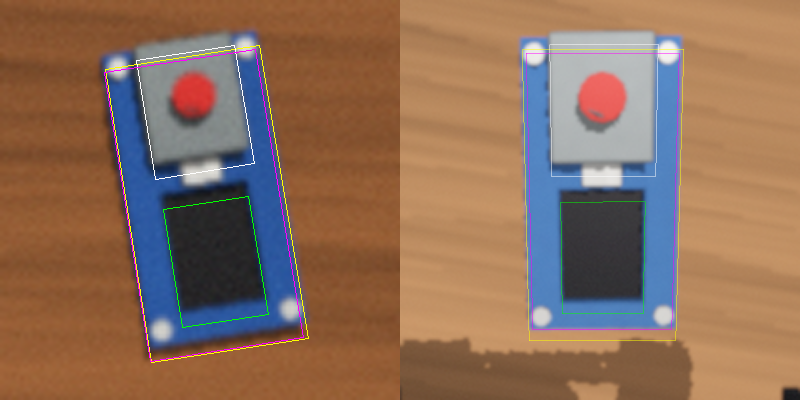

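```bash
cat >> h.py <<'E'
def fillm(m):
    c,_=cv2.findContours(m.astype(np.uint8),cv2.RETR_EXTERNAL,cv2.CHAIN_APPROX_NONE); m=np.zeros((480,640),np.uint8)
    cv2.fillPoly(m,[max(c,key=cv2.contourArea)],1); return m
def nonwood(p): h,s,v=hsv(p); return ~((h>=7)&(h<=22)&(s>60))
def oranget(p,wr): h,s,v=hsv(p); return (h>4)&(h<18)&(((s>134)&(v>208)) if wr else (s>175)&(v>100))
CL=[box(-75,75,-40,40,0,22),box(15,75,-25,25,22,48),np.array([[45+11*np.cos(t),11*np.sin(t),z] for t in a for z in(48,68)])]
E
cat > m.py <<'E'
from h import *; import pickle
P=pickle.load(open("p1.pkl","rb"));T=pickle.load(open("p0.pkl","rb"))["top"];S=pickle.load(open("p0.pkl","rb"))["scene"]
def sh(n,views,parts,q0,z=0):
    u=fit(views,parts,q0,z); print(n,[int(m.sum()) for _,m in views],np.round(u[0],3),round(u[1],4)); return u[0]
p0=[584,107.7,.27];c0=[508,-78,.165]
for nm,p in [("T",T),("S",S)]+list(P.items()):
    wr=nm in P; uv=proj(p,W(p0,np.array([[0,0,10.]])))[0]
    sh("pad "+nm,[(p,fillm(clean(near(oranget(p,wr),uv,45 if wr else 25))))],PAD,p0)
def tr(f,n):
    try: return f()
    except Exception as e: print(n,e)
for nm,p in [("T",T),("S",S),("clamp",P["clamp"])]:
    wr=nm in P; m=fillm(clean(near(nonwood(p),proj(p,W(c0,np.array([[0,0,20.]])))[0],100 if wr else 52))); sh("clamp "+nm,[(p,m)],CL,c0)
    h,s,v=hsv(p); 
    def pin():
        r=near(((h<6)|(h>172))&(s>(125 if wr else 170)),proj(p,W(c0,np.array([[45,0,68.]])))[0],25 if wr else 12); uv=np.argwhere(clean(r)).mean(0)[::-1]; print("pin",nm,int(r.sum()),np.round(back(p,uv,67),1))
    tr(pin,"pin")
t0=[600,277,-.14]
for nm,p in [("T",T),("mal",P["mal"]),("pad",P["pad"])]:
    def f():
        m=clean(near(white(p),proj(p,W(t0,np.array([[-85,0,0.]])))[0],180 if nm in P else 75),True); sh("tray "+nm,[(p,m)],RIM,t0)
    def g():
        h,s,v=hsv(p); uv=proj(p,W(t0,np.array([[0,0,76.]])))[0]
        k=clean(near(v<50,uv,45 if nm in P else 18)); sh("headtop "+nm,[(p,k)],[cyl[1::2]],t0,6)
    tr(f,"tray");tr(g,"head")
E
python3 m.py
```

```text
pad T [570] [5.86125e+02 1.08002e+02 2.75000e-01] 0.0039
pad S [578] [5.83166e+02 1.07686e+02 2.94000e-01] 0.0026
pad mal [2048] [5.85568e+02 1.07226e+02 2.61000e-01] 0.0894
pad pad [1937] [5.84918e+02 1.07669e+02 2.71000e-01] 0.0124
pad clamp [2361] [5.84774e+02 1.09308e+02 3.00000e-01] 0.0849
clamp T [3113] [ 5.06914e+02 -7.72120e+01  1.72000e-01] 0.0007
pin T 70 [551.8 -69.1  67. ]
clamp S [2253] [ 5.04915e+02 -7.70460e+01  1.80000e-01] 0.0018
pin S 69 [552.2 -68.7  67. ]
clamp clamp [11722] [ 5.06309e+02 -7.66780e+01  1.72000e-01] 0.0013
pin clamp 413 [550.8 -68.8  67. ]
tray T [4253] [ 5.97095e+02  2.83171e+02 -1.60000e-01] 0.0074
headtop T [332] [ 5.93834e+02  2.80771e+02 -6.00000e-03] 0.0408
tray mal [14446] [ 5.96173e+02  2.83135e+02 -1.55000e-01] 0.0026
head attempt to get argmax of an empty sequence
tray pad [12686] [ 5.95802e+02  2.81921e+02 -7.00000e-02] 0.2013
headtop pad [1773] [ 5.95256e+02  2.80696e+02 -3.89000e-01] 0.0235
```

```bash
python3 - <<'E'
from h import *; from station import arm
pad=[585.0,107.8,.272]; c=[506.5,-77.0,.173]
pk=W(c,np.array([[-30.,0,0]]))[0]; print(pk)
F=lambda:np.round(arm.read_ft_force(),2)
arm.move_ptp([pad[0],pad[1],70],Q(pad[2])); arm.move_l([pad[0],pad[1],27.5],v=80)
print("f",F()); arm.grab(15); print(arm.read_grip_width()*92,arm.read_gripper_force(),F())
arm.move_l([pad[0],pad[1],110],v=150); print("lift",arm.read_grip_width()*92,F())
arm.move_ptp([pk[0],pk[1],62],Q(c[2])); arm.dwell(.2)
p=arm.read_camera("wrist"); cv2.imwrite("pics/w2.png",p["img"])
import pickle
f0=np.array(arm.read_ft_force()); print(f0)
for z in np.arange(52,39.9,-1.5):
    arm.move_l([pk[0],pk[1],z],v=30); f=arm.read_ft_force()-f0; print(z,np.round(f,1),np.round(arm.read_position(),1))
    if f[2]>6: break
print(arm.read_clock())
E
```

```text
[476.94781644 -82.16415013   0.        ]
f [ 0.78  0.03 -0.04]
13.888072834778052 14.992999881505966 [-0.04  0.75  0.09]
lift 13.948403690059308 [-0.11  0.13 -0.25]
[-0.28291276  0.22039942 -1.16964441]
52.0 [ 0.4 -0.4  0.5] [476.7 -82.1  51.7]
50.5 [ 0.5 -0.2  0.5] [476.9 -82.2  50.5]
49.0 [-0.1 -0.4  0.3] [476.9 -82.1  48.9]
47.5 [-1.2 -0.2  5.5] [477.3 -82.3  48. ]
46.0 [-4.   0.8 10.5] [477.3 -82.3  46.9]
13.0917
```

```bash
python3 - <<'E'
from h import *; from station import arm
p=arm.read_camera("wrist"); t=arm.read_ft_torque(); print(np.round(t,3),arm.read_grip_width()*92)
im=np.hstack([cv2.resize(cv2.imread("pics/w2.png")[230:430,220:420],(400,400)),cv2.resize(p["img"][230:430,220:420],(400,400))]); cv2.imwrite("pics/w3.png",im)
E
```

```text
[0.235 0.476 0.058] 14.093547112473802
```

View pics/w3.png

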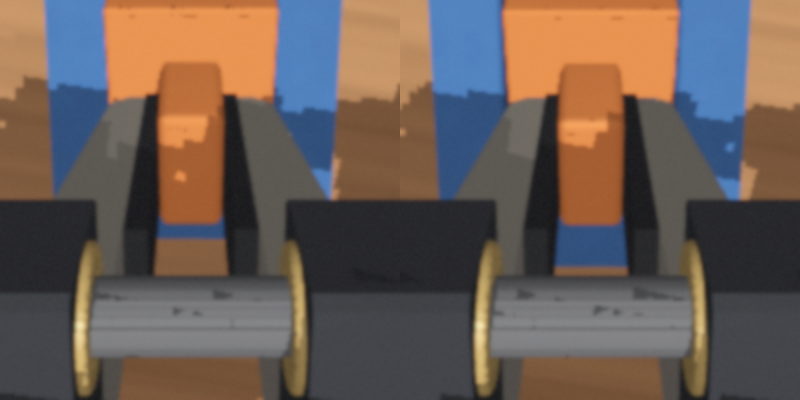

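```bash
python3 - <<'E'
from h import *; from station import arm
c=[506.5,-77.0,.173]
f0=np.array([-.2,.1,-.8])
for dx,dy in [(-1.5,0),(-3,0),(1.5,0),(3,0),(-1.5,1.5),(-1.5,-1.5),(1.5,1.5),(1.5,-1.5),(0,1.5),(0,-1.5)]:
    x,y,_=W(c,np.array([[-30.+dx,dy,0]]))[0]
    arm.move_l([x,y,50],v=60); arm.move_l([x,y,46.5],v=40)
    f=arm.read_ft_force()-f0; print(dx,dy,np.round(f,1),np.round(arm.read_position()-[x,y,0],1))
    if f[2]<4: break
print(arm.read_clock())
E
```

```text
-1.5 0 [ 0.8 -0.4  0.6] [-0.5  0.2 45.8]
13.6417
```

```bash
python3 - <<'E'
from h import *; from station import arm
c=[506.5,-77.0,.173]; x,y,_=W(c,np.array([[-31.5,0,0]]))[0]
for z in [44.5,42.5,41,40,39.5,38.8]:
    arm.move_l([x,y,z],v=30); arm.dwell(.05); f=arm.read_ft_force(); print(z,np.round(f,1),np.round(arm.read_position()-[x,y,0],2))
    if f[2]>6: break
print(arm.read_ft_torque(),arm.read_clock())
E
```

```text
44.5 [-0.1 -0.1 -0.6] [-7.000e-02  1.000e-02  4.439e+01]
42.5 [-0.   1.8  4.7] [ 0.84 -0.09 43.19]
41 [ 0.8  2.9 10.1] [ 1.36 -0.07 42.4 ]
[ 0.60212358  0.13134617 -0.03504437] 14.5417
```

```bash
python3 - <<'E'
from h import *; from station import arm
s=arm.read_camera("scene");w=arm.read_camera("wrist")
c=[506.5,-77.0,.173]; u,v=proj(s,W(c,np.array([[-20.,0,25]])))[0].astype(int)
cv2.imwrite("pics/w4.png",np.hstack([cv2.resize(s["img"][v-40:v+40,u-40:u+40],(400,400),interpolation=cv2.INTER_CUBIC),cv2.resize(w["img"][200:400,220:420],(400,400))]))
E
```

```text
(no output)
```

View pics/w4.png

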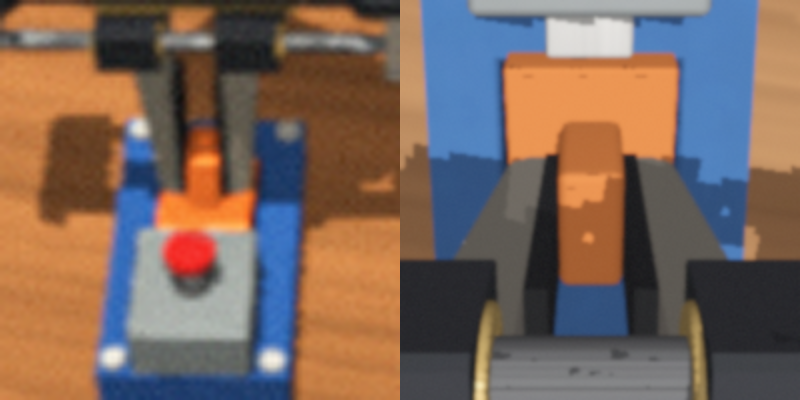

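```bash
python3 - <<'E'
from h import *; from station import arm
c=[506.5,-77.0,.173]
for dx,dy in [(-1.5,1),(-1.5,1.8),(-2.2,1.2),(-.8,1.2),(-1.5,.5)]:
    x,y,_=W(c,np.array([[-30+dx,dy,0]]))[0]
    arm.move_l([x,y,45],v=60); arm.dwell(.05)
    for z in [43.5,42,40.8]:
        arm.move_l([x,y,z],v=40); arm.dwell(.05); f=arm.read_ft_force(); 
        if f[2]>5: break
    print(dx,dy,z,np.round(f,1),np.round(arm.read_position()-[x,y,0],2))
    if f[2]<5: break
print(arm.read_ft_torque(),arm.read_clock())
E
```

```text
-1.5 1 40.8 [-2.2  3.   9.5] [ 0.65 -0.06 41.83]
-1.5 1.8 40.8 [-3.3  1.5  9.4] [ 0.32 -0.11 41.8 ]
-2.2 1.2 40.8 [-2.3  2.2  7.7] [ 0.35 -0.09 41.76]
-0.8 1.2 40.8 [-4.5  2.3 10.2] [ 0.17 -0.07 41.85]
-1.5 0.5 40.8 [-3.3  1.4  9.3] [ 0.15 -0.05 41.79]
[ 0.2180127   0.71769724 -0.02804117] 20.6417
```

```bash
python3 - <<'E'
from h import *; from station import arm; import pickle
c=[506.5,-77.0,.173]; x,y,_=W(c,np.array([[-31.2,.8,0]]))[0]
arm.move_l([x,y,42],v=60); print(arm.read_ft_force()); arm.open_gripper(); arm.move_l([x-40,y-7,200],v=350); arm.dwell(.1)
p=arm.read_camera("wrist"); print(arm.read_clock()); pickle.dump(p,open("p5.pkl","wb"))
q=W(c,np.array([[-30.,0,12]]))[0]; uv=proj(p,q[None])[0]
m=fillm(clean(near(oranget(p,True),uv,70))); 
for z in(12,14,16): print(z,m.sum(),fit([(p,m)],PAD,[q[0],q[1],c[2]],z))
k=fillm(clean(near(nonwood(p),proj(p,W(c,np.array([[0,0,20.]])))[0],170))); u=fit([(p,k)],CL,c); print("clamp",k.sum(),u); print("pk",W(u[0],np.array([[-30.,0,12]])))
u,v=uv.astype(int); cv2.imwrite("pics/w6.png",cv2.resize(p["img"][v-100:v+80,u-90:u+90],(600,600)))
E
```

```text
[-0.18892865  0.57207182  0.60652877]
22.8667
12 2781 (array([ 4.80008318e+02, -8.06033502e+01,  1.68600164e-01]), np.float64(0.04101088426481071))
14 2781 (array([ 4.80054123e+02, -8.06141934e+01,  1.69683841e-01]), np.float64(0.04411509259601597))
16 2781 (array([ 4.79638730e+02, -8.07010788e+01,  1.75045128e-01]), np.float64(0.06021195147065494))
clamp 18109 (array([ 5.06137968e+02, -7.68198327e+01,  1.69653167e-01]), np.float64(0.001224884157613581))
pk [[476.56866628 -81.88504786  12.        ]]
```

View pics/w6.png

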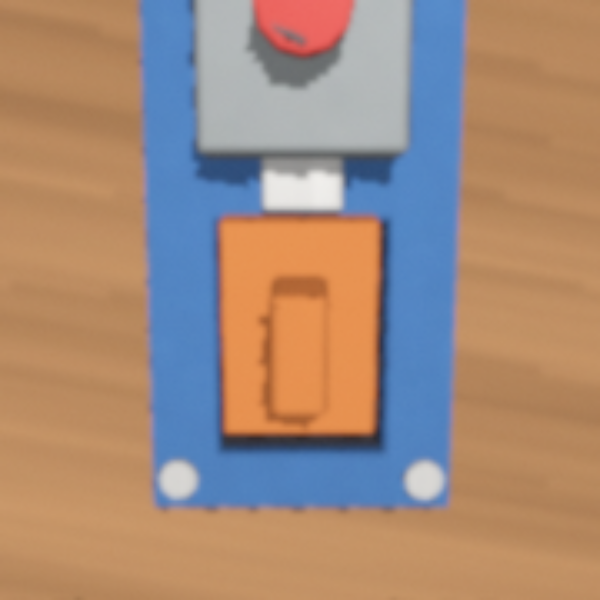

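The pad looks flush in the pocket with thin dark gaps at the right and rear. Since 1 to 2 mm of height matters, I'll check by touching the rib top with closed fingertips. The TCP should read 60 mm if the pad is home.

```bash
python3 - <<'E'
from h import *; from station import arm
c=[506.3,-76.9,.171]
arm.grab(5)
for dx in(-16,14):
    x,y,_=W(c,np.array([[-29.+dx,.5,0]]))[0]
    if dx<0: arm.move_ptp([x,y,70],Q(c[2]))
    else: arm.move_l([x,y,66],v=150)
    arm.dwell(.1); f0=np.array(arm.read_ft_force())
    for z in [63,61.5,60.5,59.5,58.5]:
        arm.move_l([x,y,z],v=60); f=arm.read_ft_force()-f0; print(dx,z,np.round(f,1),np.round(arm.read_position()[2],2))
        if f[2]>7: break
arm.move_l([x,y,75],v=150)
print(arm.read_clock())
E
```

```text
-16 63 [2.  0.4 0.9] 64.0
-16 61.5 [-1.3  1.3 10.8] 63.51
14 63 [-9.8  1.8 17.6] 68.48
26.3667
```

```bash
python3 - <<'E'
from h import *; from station import arm
c=[506.3,-76.9,.171]
def at(dx,z,v=100,dy=.5):
    x,y,_=W(c,np.array([[dx,dy,0]]))[0]; arm.move_l([x,y,z],v=v)
at(0,75,150); at(0,51,100); arm.dwell(.1); f0=np.array(arm.read_ft_force()); print("down",f0)
for x in(-1.5,-3,-4.5,-6,-7):
    at(x,51,40); f=arm.read_ft_force()-f0; pos=arm.read_position(); print(x,np.round(f,1),np.round(pos,2))
at(-5,51);at(-5,75,150)
at(-22,75,150); arm.dwell(.1); f0=np.array(arm.read_ft_force())
for z in(67,64,62,60.5,59.5):
    at(-22,z,60); f=arm.read_ft_force()-f0; print(z,np.round(f,1),np.round(arm.read_position()[2],2))
    if f[2]>7: break
at(-22,75,150); print(arm.read_clock())
E
```

```text
down [0.71293452 1.1354448  0.38578123]
-1.5 [-0.5 -1.6 -0.1] [504.93 -76.78  51.44]
-3 [-0.9 -0.8 -0.9] [503.19 -76.93  51.04]
-4.5 [-0.3 -1.9 -1.6] [501.68 -77.17  50.96]
-6 [ 0.3 -1.5 -0.7] [500.65 -77.54  51.23]
-7 [4.4 0.6 0.8] [500.37 -77.7   51.63]
67 [ 1.   0.  -0.5] 66.22
64 [-0.   0.9  0.8] 63.81
62 [ 0.8  0.6 -0.5] 61.92
60.5 [ 0.6 -0.1  0.5] 60.48
59.5 [-2.7  1.6  7.4] 60.36
30.8167
```

```bash
python3 - <<'E'
from h import *; from station import arm
c=[506.3,-76.9,.171]
x,y,_=W(c,np.array([[-40.,.5,0]]))[0]; arm.move_l([x,y,64],v=120); arm.dwell(.05); f0=np.array(arm.read_ft_force())
for z in(60.5,59.5):
    arm.move_l([x,y,z],v=60); print("rear",z,np.round(arm.read_ft_force()-f0,1),np.round(arm.read_position()[2],2))
arm.move_l([x,y,150],v=300); arm.open_gripper()
m=[596,282.3,-.155]; g=W(m,np.array([[-55.,0,0]]))[0]
arm.move_ptp([g[0],g[1],120],Q(m[2])); arm.dwell(.1)
arm.move_l([g[0],g[1],41],v=150); print("ft",np.round(arm.read_ft_force(),1))
arm.grab(60); print(arm.read_grip_width()*92,arm.read_gripper_force(),np.round(arm.read_ft_force(),1),arm.read_position())
arm.move_l([g[0],g[1],110],v=150); arm.dwell(.1); print("lift",np.round(arm.read_ft_force(),2),arm.read_ft_torque())
p=arm.read_camera("scene"); u,v=proj(p,[[560,285,100]])[0].astype(int); cv2.imwrite("pics/s1.png",cv2.resize(p["img"][v-60:v+60,u-80:u+80],(640,480)))
print(arm.read_clock())
E
```

```text
rear 60.5 [ 0.7  0.  -1.2] 60.55
rear 59.5 [-2.7  1.3  6.8] 60.35
ft [ 0.2  0.8 -0.7]
15.878154949837485 59.9636310338974 [-0.7 -0.2  0.5] [541.5805031  290.87219286  40.97573379]
lift [ 0.13 -0.39 -2.29] [ 0.05266724  0.09092734 -0.01043107]
37.6083
```

View pics/s1.png

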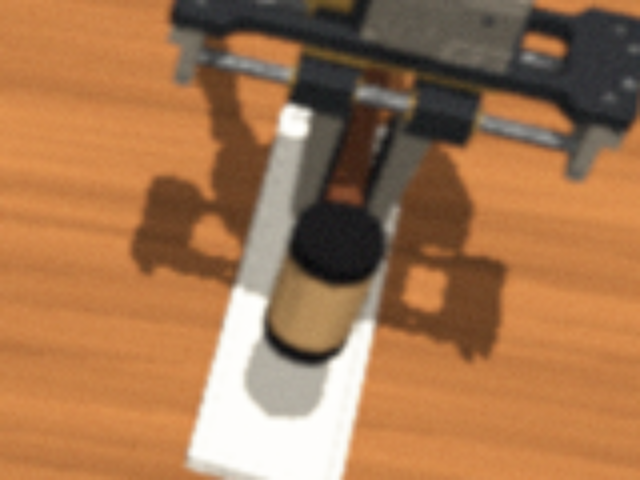

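The rib taps at 60.35 mm at both ends, so the pad is home and flat. The mallet is lifted level, with its head hanging clear of the tray.

```bash
python3 - <<'E'
from h import *; from station import arm; import pickle
c=[506.3,-76.9,.171]; s=W(c,np.array([[45-55.,0,0]]))[0]
arm.move_l([541.7,290.8,150],v=250)
arm.move_ptp([s[0],s[1],145],Q(c[2])); arm.move_l([s[0],s[1],130],v=150); arm.dwell(.15)
arm.move_l([s[0],s[1],87],v=220); print(np.round(arm.read_ft_force(),1),np.round(arm.read_position(),1)); arm.dwell(.15)
print(np.round(arm.read_ft_force(),1),np.round(arm.read_position(),1),np.round(arm.read_ft_torque(),2))
arm.move_l([s[0],s[1],150],v=250); arm.move_l([s[0]-80,s[1]-14,190],v=300); arm.dwell(.1)
p=arm.read_camera("scene"); t=arm.read_camera("top"); pickle.dump((p,t),open("p7.pkl","wb")); print(arm.read_clock())
u,v=proj(p,W(c,np.array([[10.,0,30]])))[0].astype(int)
cv2.imwrite("pics/s2.png",cv2.resize(p["img"][v-50:v+50,u-65:u+65],(780,600),interpolation=cv2.INTER_CUBIC))
for nm,q in(("S",p),("T",t)):
    h,sa,vv=hsv(q); r=near(((h<6)|(h>172))&(sa>170),proj(q,W(c,np.array([[45,0,60.]])))[0],14)
    if r.sum()>20: uv=np.argwhere(clean(r)).mean(0)[::-1]; print(nm,uv,[proj(q,W(c,np.array([[45,0,z]])))[0] for z in(55.,67.)])
E
```

```text
[ 0.4 -0.1 -1.3] [496.5 -78.6  87. ]
[-0.2  0.3 -3. ] [496.7 -78.6  87.5] [-0.05  0.05 -0.01]
41.25
S [285.95081967 210.24590164] [array([285.75227414, 209.56241592]), array([285.3544271, 205.5941849])]
T [354.48484848 284.57575758] [array([354.63772947, 285.46479851]), array([355.00833473, 285.03809234])]
```

View pics/s2.png

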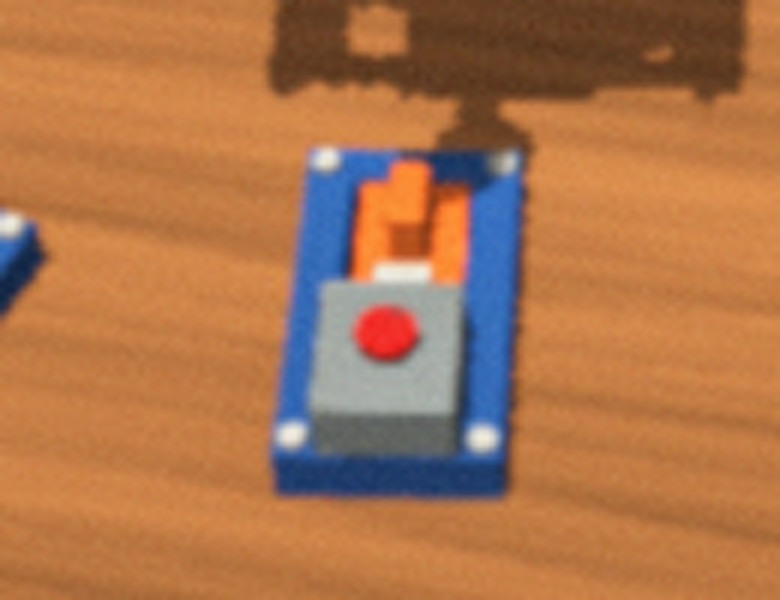

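The pin is down: its cap is at scene row 210, matching the latched height. The clip is out over the pad. Now I'll return the mallet.

```bash
python3 - <<'E'
from h import *; from station import arm; import pickle
m=[596,282.3,-.155]; g=W(m,np.array([[-55.,0,0]]))[0]
arm.move_ptp([g[0],g[1],130],Q(m[2])); arm.dwell(.25)
arm.move_l([g[0],g[1],60],v=150)
for z in(48,43.5,41.5,41): 
    arm.move_l([g[0],g[1],z],v=40); f=arm.read_ft_force(); print(z,np.round(f,1),np.round(arm.read_position()-g,1))
    if f[2]>8: break
arm.open_gripper(); arm.dwell(.1); arm.move_l([g[0],g[1],130],v=150); arm.move_l([g[0]-60,g[1]-40,280],v=300); arm.dwell(.2)
p=arm.read_camera("scene"); w=arm.read_camera("wrist"); print(arm.read_clock())
u,v=proj(p,[[540,285,30]])[0].astype(int)
cv2.imwrite("pics/s3.png",np.hstack([cv2.resize(p["img"][v-60:v+60,u-50:u+50],(400,480)),cv2.resize(w["img"][60:360,195:445],(400,480))]))
E
```

```text
48 [1.9 0.7 2.3] [ 0.9  0.3 48.9]
43.5 [ 4.6 -0.2  4. ] [ 1.4  0.2 44.6]
41.5 [ 4.2 -0.1  4.3] [ 1.4  0.2 42.5]
41 [ 5.2 -0.1  5.4] [ 1.5  0.2 42.1]
47.8667
```

View pics/s3.png

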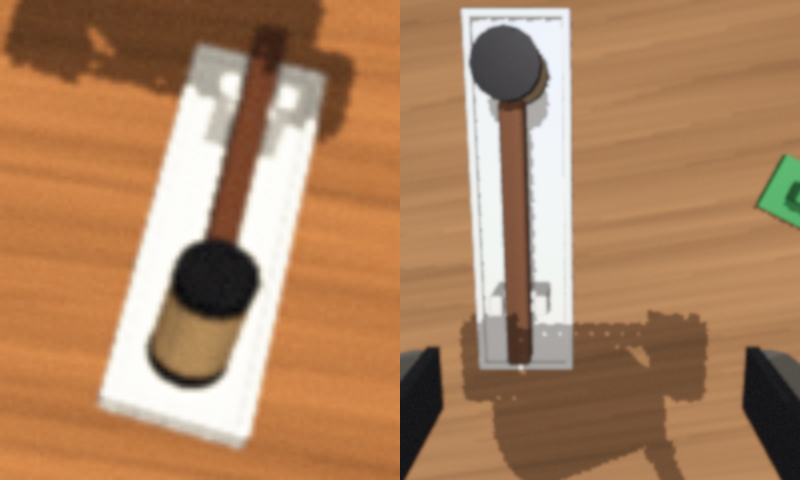

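```bash
python3 - <<'E'
from h import *; from station import arm; import pickle
P0=pickle.load(open("p0.pkl","rb")); 
for nm in("scene","top"):
    p0=P0[nm];p1=arm.read_camera(nm)
    for lab,p in(("before",p0),("now",p1)):
        m=[596,282.3,-.155]; uv=proj(p,W(m,np.array([[0,0,76.]])))[0]; h,s,v=hsv(p)
        k=clean(near(v<50,uv,22)); print(nm,lab,int(k.sum()),np.argwhere(k).mean(0)[::-1].round(1),end=" ")
        r=arm.regions_of(p1,"mallet")[:1] if lab=="now" else []
        # handle: brown dark, centre column points along handle
        for x in(-60,-100,-130):
            a0=proj(p,W(m,np.array([[x,0,57.]])))[0]; 
            row=int(round(a0[1])); u=np.arange(int(a0[0])-14,int(a0[0])+15); b=(v[row,u]<110)&(s[row,u]>60); print(x,round(u[b].mean()-a0[0],2) if b.any() else None,int(b.sum()),end="; ")
        # handle end: march along
        e=[x for x in range(-170,-215,-1) for q in[proj(p,W(m,np.array([[x,0,57.]])))[0].round().astype(int)] if v[q[1],q[0]]<110]
        print("end",min(e) if e else None)
print(arm.read_clock())
E
```

```text
scene before 304 [463.  248.4] -60 -2.2 1; -100 -2.69 1; -130 -2.2 1; end None
scene now 303 [462.3 248.5] -60 None 0; -100 -3.69 1; -130 -3.2 1; end -214
top before 340 [178.2 261.5] -60 0.97 8; -100 0.46 9; -130 0.47 9; end -187
top now 333 [178.8 261.4] -60 1.47 9; -100 -0.54 12; -130 -2.81 11; end -214
48.0667
```

```bash
python3 -c "
from station import arm
print(arm.finish_job())"
```

```text
the job is handed in; nothing more can be done
None
```

The job is handed in at about 48 s of the 64 s: the pad tapped flat and home, the pin is latched down by a mallet blow, the mallet is back in its tray within about 1 mm by camera, and the arm never went near the wax or brush; the hand-in call returned no verdict.

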